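# Load a test tube and plug in the thermocouple

## Task

Get the test firing ready: take the loose ceramic tube from the wooden drying cradle and lay it gently, not dropped, in the empty channel of the ribbed terracotta setter, the one with the white terminal block at its end, and let it come to rest. Then take the thermocouple probe out of the tool stand, push it fully home in the opening on top of that terminal block, and let go. Leave everything else where it is: the two tubes already on the setter, the tools in the stand and the things on the table.

Things in the scene. Friction and masses are not known exactly. Their poses are not given: they have to be found in the camera images.
- tube: the loose test tube: white ceramic, 26 mm diameter, 100 mm long, about 90 g; origin at its middle on its axis, own x along its axis (either end may lead). It starts on the wooden cradle with its axis level, 40 mm above the table
- cradle: fixed wooden drying cradle, 90 x 50 mm base 10 mm thick; two upright notched ribs 12 mm thick, 34 mm either side of its middle along x, hold the tube; its x runs along the tube. The 56 mm between the ribs is free for fingers down to 10 mm above the table. Origin: centre of underside
- setter: fixed terracotta plate 130 x 190 x 12 mm with two notched ribs along its y, 34 mm either side of the middle, 12 mm thick, 36 mm high at most. Notches (35 degree flanks, self-centring) make three channels along x at y = -60, 0, +60 mm; tubes lie in two. The 56 mm between the ribs is free for fingers down to 12 mm above the table. Origin: centre of underside; +x towards the terminal
- terminal: fixed white ceramic block, 44 x 44 x 60 mm high, small brass screws at its sides, one opening in its top; it stands beyond the +x end of the empty channel (which one varies). The body's origin is not in the block but under the middle of the empty channel, at table height; the block's centre is 90 mm from it along x. x runs along the channel
- channel_seat (a point): where the middle of the tube's axis belongs: middle of the empty channel, 40 mm above the table
- port_mouth (a point): centre of the opening in the top of the terminal block, level with that top, 60 mm above the table. Round vertical hole 10 mm wide with a small chamfer, going right through the block
- probe: thermocouple probe, about 70 g, upright: aluminium cylinder head, 26 mm diameter, 40 mm tall, dark band, on a thin white sheath 8 mm diameter, 45 mm long, tapered tip. Origin on its axis at the head's underside (shoulder), z up. Starts in one of the stand's wells (varies), shoulder on the stand's top, 50 mm above the table; fully home, the shoulder lies on the terminal's top
- stand: fixed dark wooden tool stand, 165 x 46 mm and 50 mm high, with three 10 mm wells in a row along its x, at x = -58, 0 and +58 mm, going right through to the table; origin centre of underside
- loop_tool: loop trimming tool with a wooden handle and a steel wire loop, 70 mm tall above the stand, 20 mm wide; standing in the tool stand like the probe (same 8 mm foot, shoulder plane 50 mm above the table), origin in its shoulder plane on its axis; bystander
- ball_tool: modelling tool with a wooden handle and a dark 20 mm ball on top, 68 mm tall above the stand; standing in the tool stand like the probe (same 8 mm foot, shoulder plane 50 mm above the table), origin in its shoulder plane on its axis; bystander
- fired_tube_a: tube just like the loose one (26 x 100 mm), lying in a channel of the setter; origin at its middle; bystander
- fired_tube_b: the other tube lying in a channel of the setter, 26 x 100 mm; origin at its middle; bystander
- glaze_bottle: amber glass bottle with cap, 58 mm wide and about 140 mm tall; origin centre of underside; bystander
- slip_jar: blue jar with lid, 66 mm wide, 75 mm tall; origin centre of underside; bystander
- mixing_bowl: terracotta bowl, 120 mm wide, 50 mm tall; origin centre of underside; bystander
Mind the look-alikes: they are no part of the job. What is shaped like the probe but green or red is not meant.

How it is judged:
On the way:
1. the loose tube lies at rest in the setter's empty channel, released, before the probe is plugged in (distance between tube and channel_seat below 0.008 m and angle between the x axis of tube and the x axis of terminal, either way round below 0.1 rad and linear speed of tube below 0.02 m/s and angular speed of tube below 0.3 rad/s and contact force between tube and the fingers below 0.1 N and horizontal distance between probe and port_mouth above 0.02 m), for 0.2 s.
At the end, for the whole second after the job is handed in: Tube released in the empty channel (middle within 8 mm, axis within 0.1 rad); probe released in the opening (axis within 3.5 mm, shoulder within 3 mm of the top, tilt under 0.08 rad); both at rest. Fired tubes within 12 mm, tools 20 mm, other bystanders 30 mm of their start (distance between tube and channel_seat below 0.008 m and angle between the x axis of tube and the x axis of terminal, either way round below 0.1 rad and linear speed of each of tube, probe below 0.02 m/s and angular speed of tube below 0.3 rad/s and contact force between each of tube, probe and the fingers below 0.1 N and horizontal distance between probe and port_mouth below 0.0035 m and z of probe in the frame of port_mouth between -0.003 and 0.003 m and angle between probe's own z axis and vertical below 0.08 rad and distance of each of fired_tube_a, fired_tube_b from where it was at the start of the episode below 0.012 m and distance of each of loop_tool, ball_tool from where it was at the start of the episode below 0.02 m and distance of each of glaze_bottle, slip_jar, mixing_bowl from where it was at the start of the episode below 0.03 m); the robot touches nothing.
It fails at once if the loose tube is dropped: it moves faster than 0.4 m/s (a fall of about 8 mm) while the fingers do not hold it (linear speed of tube above 0.4 m/s and contact force between tube and the fingers below 0.05 N).
It fails at once if a tube already on the setter is pushed more than 12 mm (distance of any of fired_tube_a, fired_tube_b from where it was at the start of the episode above 0.012 m).
It fails at once if a tool in the stand is moved more than 20 mm, or another bystander more than 30 mm (distance of any of loop_tool, ball_tool from where it was at the start of the episode above 0.02 m or distance of any of glaze_bottle, slip_jar, mixing_bowl from where it was at the start of the episode above 0.03 m).
It also fails if it takes over 67 s, if anything falls off the work surface, if the arm or the gripper's body presses on something with over 40 N, if the wrist force passes 120 N, or if a joint passes its speed limit or range.

## Robot

A 6-joint arm with a two-finger parallel gripper is mounted at the origin on the work surface. World frame = base frame: x ahead of the robot, y to its left, z up, the work surface at z = 0. Lengths are in m, angles in rad, forces in N, time in s.
With the tool pointing down it reaches from about 0.25 to 0.8 m from the base axis. Payload 3.9 kg.
Tool frame: the origin (TCP) lies between the finger pads; the fingertips stand 11 mm ahead of it and the grasp point (between the pads) lies 8 mm behind it; z points along the fingers, y is the line along which they close (so a half turn about z gives the same grasp; the last joint's range is limited). The gripper opens to 85 mm and grips with 20 to 120 N. Pads are 22 mm wide; open, the fingers measure 114 mm over their backs; the gripper's body (76 mm by 85 mm) begins 54 mm behind the grasp point. The pads swing forward as they close: fully open they stand 13 mm farther back than shut.
Start: joints at [1.123, 0.26, -0.138, 1.173, 0, 1.571], TCP at [0.227, 0.473, 0.242] pointing down, gripper open.
Joint ranges: [-2.78, 2.78], [-0.83, 1.72], [-1.28, 1.37], [-1.9, 2.12], [-1.57, 1.48], [-3.14, 3.14]. Speed limits (rad/s): [2.57, 2.57, 3.14, 3.14, 3.14, 3.14].

## Interface

Orientations are given as a rotation vector (axis times angle).
In Python, from workcell import bot gives the robot as it stands.
- The arm moves only by the tool drive_tool, never from a script. Its argument "deltas" is a list of rows, each an object with "jaw": the gripper command: -1 is fully open, 1 is shut, values between are in proportion; "linear": the shift along the tool's x, y, z in m, a list of three; "spin": the turn about the tool's z in degrees. A call has 1 to 12 rows; each row shifts and turns the commanded pose from where the row before left it, along the tool's axes as they then stand; what a row does not reach is not made up. A row lasts 1/12 s, in which the tool goes at most 41.7 mm and 7.16 degrees, less where a joint would pass 70% of its speed; a pose out of reach is approached as far as the arm can. A call is refused whole if a number of a shift passes 0.0417 or a number of a turn 7.16, either way. A call with a gripper value outside its range is refused whole. The fingers move at their own pace and stop on an object; "squeeze" is the grip in N (left out, the last holds). Time passes only in rows, so rows that do not move let the fingers close. It gives the time, the measured TCP pose, the force, the opening and the grip force at its end, in the units of the state.
- bot.state(): the state, without advancing time (a new reading comes with each control period).
- bot.grab_frame(name): name is "side" or "top"; returns the picture (480x640x3 uint8, red, green, blue); there is no depth.
- bot.get_calibration(name): a dict with "fx", "fy", "cx", "cy" (pixels), "R" (3x3) and "t" (3): a world point X has camera coordinates R X + t. Camera axes: x right, y down, z forward; pixel columns grow to the right and rows downward; lengths in m; the calibration is good to about 2 mm. A picture is of the moment at which its call begins. get_calibration takes no time and is no camera call.
- bot.finish_job(): hands the job in; it is judged then, once.
Trained networks look in the newest picture that a camera, given by its name, has taken for a name from the list of things; names that differ only in an ending like _2 or _b are one class to them, and where a whole thing is asked for, a point or a joint stands for the part that bears it (a point fixed in the world has none). Each returns a list of dicts, best first, with "conf" (0 to 1); they miss things now and then, are a little off and sometimes report something else, mostly with a low value. They report only what shows in the picture. A call takes as long as a camera call. They do not tell look-alikes from the thing itself.
- bot.boxes_of(camera, label): "rect" ([left, top, right, bottom] in pixels, round what is visible of it).
- bot.regions_of(camera, label): "mask" (480x640 bool, what is visible of it) and "rect" ([left, top, right, bottom] in pixels, round what is visible of it).
The state is a dict: "time": time; "joints": joint angles; "joint_velocities": joint speeds; "tau": joint torques, N m; "ee_pos": TCP position; "tool_rot": TCP orientation; "contact_force": force on the tool from outside, world axes, zero at the start; "ft_torque": the same for the moment, N m; "width": opening from 0.0 (shut) to 1.0 (fully open); "grasp_force": force on a finger pad.
Only numpy, scipy, OpenCV 4.12 (cv2) and the standard library are available. Lean on these libraries where they do the work, as an engineer would, in place of code of your own. Each camera call takes 0.05 s, during which the arm holds its last target. There are 200 camera calls.

## Working session

There is one attempt and no reset: what is moved stays moved. The work goes in short steps, Python scripts to look and compute and a tool call to move; the robot and the scene stay as the last step left them, time stands still between calls to the robot, and variables do not carry over. Pictures are saved under pics/ and viewed, at most 10 in all, crops included, and the job is handed in when it is done.

Besides the shell and the picture viewer there is one more tool, called after "Call:" as name(argument=value, ...), one argument or row to a line, values as JSON. drive_tool: Moves the arm, as the interface text tells. Its arguments: {"type":"object","properties":{"deltas":{"type":"array","items":{"type":"object","properties":{"jaw":{"type":"number"},"linear":{"type":"array","items":{"type":"number"}},"spin":{"type":"number"}}}},"squeeze":{"type":"number"}},"required":["deltas"]}

```bash
mkdir -p pics
python3 - <<'E'
from workcell import bot
import cv2,numpy as np,pickle
for c in("top","side"):
    im=bot.grab_frame(c); cv2.imwrite(f"pics/{c}0.png",im[:,:,::-1])
    k=bot.get_calibration(c); R=np.array(k["R"]);t=np.array(k["t"]); print(c,k["fx"],k["cx"],k["cy"],"cam",(-R.T@t).round(3),R.round(3).tolist())
    for l in("tube","cradle","setter","terminal","probe","stand"):
        print(l,[(np.round(d["rect"]).astype(int).tolist(),round(d["conf"],2)) for d in bot.boxes_of(c,l)[:4]])
print(bot.state())
E
```

```text
top 585.2992530341971 319.99603863371425 240.08528461313313 cam [ 0.48  -0.054  1.225] [[0.004, -1.0, -0.008], [-0.996, -0.003, -0.089], [0.089, 0.008, -0.996]]
tube [([342, 259, 383, 305], 0.66)]
cradle [([338, 263, 383, 306], 0.92)]
setter [([158, 251, 255, 330], 0.96)]
terminal [([222, 273, 246, 319], 0.66), ([199, 235, 228, 260], 0.63), ([456, 301, 474, 314], 0.52)]
probe [([404, 285, 421, 296], 0.72), ([447, 270, 464, 287], 0.71), ([492, 304, 511, 317], 0.54), ([488, 264, 506, 280], 0.45)]
stand [([431, 238, 473, 325], 0.84)]
side 473.73133699448147 314.27962539299455 245.29281090558604 cam [ 0.504 -0.799  0.539] [[0.993, -0.121, 0.013], [-0.054, -0.529, -0.847], [0.109, 0.84, -0.532]]
tube [([237, 269, 291, 300], 0.57)]
cradle [([237, 285, 292, 316], 0.94)]
setter [([215, 193, 280, 240], 0.93)]
terminal [([281, 193, 300, 223], 0.61)]
probe [([266, 330, 283, 359], 0.88), ([214, 382, 240, 440], 0.7), ([275, 379, 301, 431], 0.65), ([242, 294, 264, 342], 0.57)]
stand [([212, 335, 335, 402], 0.77)]
{'time': 0.7, 'joints': array([ 1.12299468e+00,  2.59963179e-01, -1.38038553e-01,  1.17271026e+00,
        1.72751696e-05,  1.57077748e+00]), 'joint_velocities': array([-1.60620765e-03, -7.26388875e-04, -1.18943737e-04, -1.15596440e-03,
       -6.59253653e-05,  2.60032021e-03]), 'tau': array([-6.93927109e-05, -4.05481768e+01,  2.54183847e+01,  8.80472380e-04,
        1.54474110e-04, -2.97175681e-06]), 'ee_pos': array([0.22731993, 0.4732538 , 0.24234694]), 'tool_rot': array([6.97513483e-01, 3.06317931e+00, 1.35185501e-04]), 'contact_force': array([ 1.22368461, -0.15374736,  0.14438667]), 'ft_torque': array([ 0.02424001,  0.00068533, -0.02581232]), 'grasp_force': 0.0, 'width': 0.9991525789649619}
```

Run:
```python
import cv2,numpy as np
t=cv2.imread("pics/top0.png");s=cv2.imread("pics/side0.png")
cv2.imwrite("pics/a.png",cv2.resize(t[215:345,140:530],(798,266),interpolation=cv2.INTER_CUBIC))
a=cv2.resize(t[215:345,140:530],(798,266),interpolation=cv2.INTER_CUBIC)
b=cv2.resize(s[180:450,180:500],(395,333),interpolation=cv2.INTER_CUBIC)
c=cv2.resize(t[230:330,425:515],(300,333),interpolation=cv2.INTER_CUBIC)
o=np.zeros((599,798,3),np.uint8);o[:266]=a;o[266:,:395]=b;o[266:,400:700]=c
cv2.imwrite("pics/b.png",o)
```

```text
(no output)
```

View pics/top0.png

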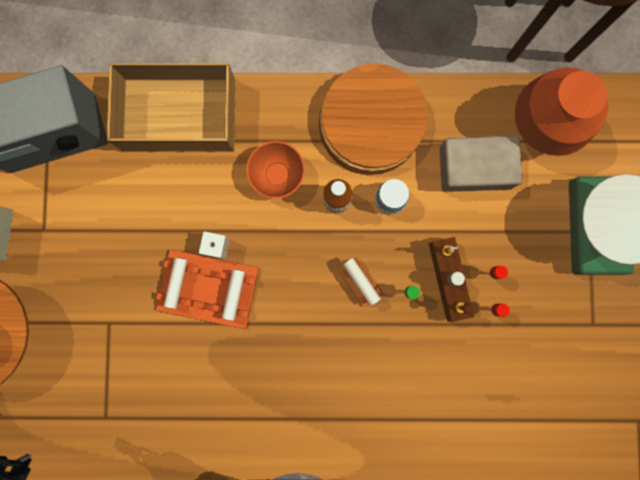

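View pics/b.png

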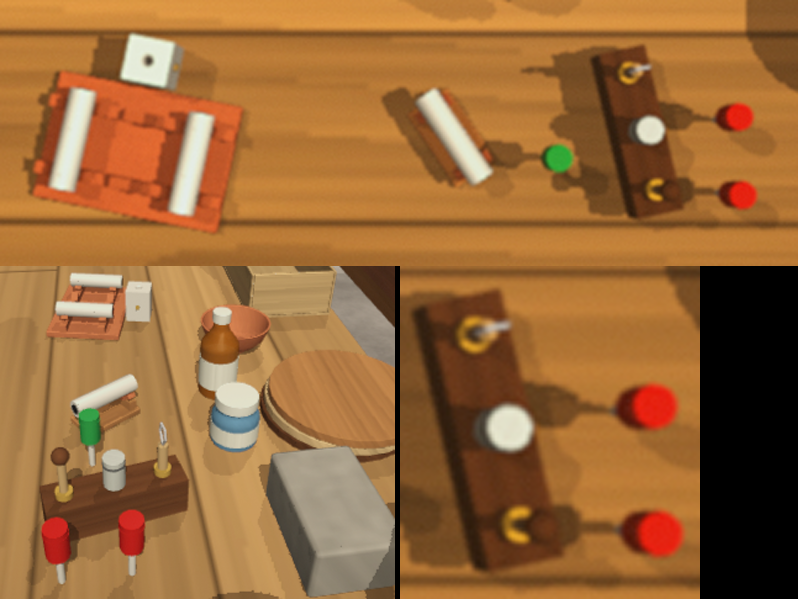

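View pics/side0.png

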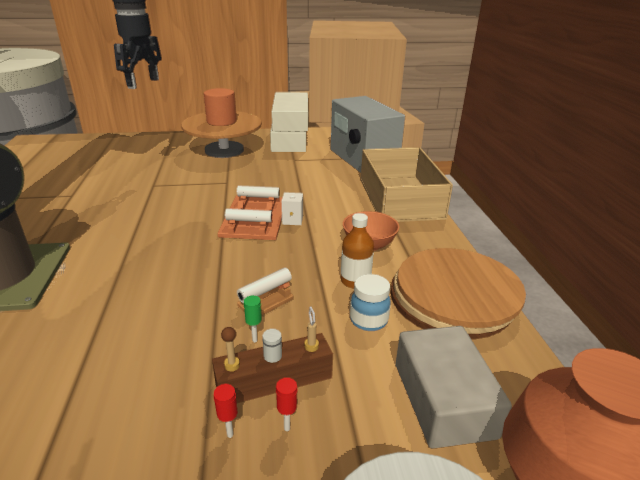

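The probe candidates in the top picture are silver at (457,279), green at (413,292), and red at (500,272) and (502,310). The silver one fits: aluminium head with a dark band, standing in the middle well of the stand. The enlarged crop confirms it. The empty channel is the middle one, between the two fired tubes, and the terminal's hole is at about (213,244). The loose tube is at about (361,282).

```bash
cat > h.py <<'E'
from workcell import bot
import cv2,numpy as np
def ray(c,uv,z):
    k=bot.get_calibration(c);R=np.array(k["R"]);t=np.array(k["t"]);o=-R.T@t
    d=R.T@np.array([(uv[0]-k["cx"])/k["fx"],(uv[1]-k["cy"])/k["fy"],1]);return o+d*(z-o[2])/d[2]
def proj(c,X):
    k=bot.get_calibration(c);p=np.array(k["R"])@np.array(X)+np.array(k["t"]);return np.array([k["fx"]*p[0]/p[2]+k["cx"],k["fy"]*p[1]/p[2]+k["cy"]])
def white(im,x0,y0,x1,y1,smin=90,vmin=130):
    h=cv2.cvtColor(im,cv2.COLOR_RGB2HSV);m=((h[...,1]<smin)&(h[...,2]>vmin)).astype(np.uint8)
    r=np.zeros_like(m);r[y0:y1,x0:x1]=m[y0:y1,x0:x1]
    n,l,s,c=cv2.connectedComponentsWithStats(r);i=1+np.argmax(s[1:,4]);return l==i
def axis(c,m,z):
    (u,v),(w,h),a=cv2.minAreaRect(np.argwhere(m)[:,::-1].astype(np.float32))
    a=np.deg2rad(a if w>h else a+90);L=max(w,h)/2
    e=[ray(c,(u+s*L*np.cos(a),v+s*L*np.sin(a)),z)[:2] for s in(-1,1)]
    d=e[1]-e[0];return (u,v),(e[0]+e[1])/2,np.rad2deg(np.arctan2(d[1],d[0])),np.linalg.norm(d)
E
python3 - <<'E'
from h import *
im=bot.grab_frame("top")
for n,b in dict(tube=(335,252,388,310),fa=(155,252,192,312),fb=(220,262,250,325)).items():
    m=white(im,*b);print(n,m.sum(),axis("top",m,.04))
m=white(im,195,228,232,262)
print("term top rect",cv2.minAreaRect(np.argwhere(m)[:,::-1].astype(np.float32)))
g=im.min(2).astype(int);print(g[236:254,204:222])
w=np.clip(110-g[240:249,208:218],0,None);yy,xx=np.mgrid[240:249,208:218]
uv=((w*xx).sum()/w.sum(),(w*yy).sum()/w.sum());print("hole",uv,ray("top",uv,.06))
m=white(im,440,265,475,295);uv=np.argwhere(m).mean(0)[::-1];(c,r)=cv2.minEnclosingCircle(np.argwhere(m)[:,::-1].astype(np.float32))
print("probe",m.sum(),uv,c,r,ray("top",c,.09))
h=cv2.cvtColor(im,cv2.COLOR_RGB2HSV)
m=np.zeros(g.shape,np.uint8);m[232:330,425:480]=((h[...,2]<100))[232:330,425:480]
print("stand",cv2.minAreaRect(np.argwhere(m)[:,::-1].astype(np.float32)))
for l,z in(("loop_tool",.05),("ball_tool",.11)):
    for d in bot.boxes_of("top",l)[:2]:
        r=d["rect"];print(l,np.round(r),d["conf"],ray("top",((r[0]+r[2])/2,(r[1]+r[3])/2),z))
for n,b in(("green",(413,292)),("red",(500,272)),("red2",(502,310))):print(n,ray("top",b,.1))
s=bot.grab_frame("side")
for l in("probe","terminal","tube"):
    for d in bot.regions_of("side",l)[:4]:
        r=d["rect"];print(l,np.round(r),round(d["conf"],2))
E
```

```text
tube 603 ((361.5384216308594, 281.3076477050781), array([ 0.50300667, -0.12865017]), np.float64(-146.28988201375694), np.float64(0.10146738659804024))
fa 633 ((175.0996856689453, 282.7513732910156), array([0.49868543, 0.24839169]), np.float64(168.50924054640515), np.float64(0.10139587542861149))
fb 619 ((232.97718811035156, 294.6044006347656), array([0.47527015, 0.13068566]), np.float64(168.55223834882386), np.float64(0.10155884667542446))
term top rect ((213.66094970703125, 244.74876403808594), (27.308626174926758, 23.397415161132812), 12.094757080078125)
[[220 218 217 218 218 217 218 218 219 218 219 220 219 219 219 218 215 215]
 [219 219 217 219 218 218 219 217 218 216 217 218 218 217 216 218 218 219]
 [220 219 219 217 217 217 217 217 219 217 216 217 217 216 216 217 218 218]
 [220 218 218 216 217 218 217 218 218 218 219 219 217 217 217 217 217 218]
 [219 219 218 217 218 217 214 210 210 215 217 218 217 216 217 217 215 218]
 [218 218 217 218 220 216 201 183 178 188 204 213 217 217 218 217 218 220]
 [219 218 218 217 215 202 175 137 116 133 173 204 216 217 218 218 218 219]
 [219 219 21
[... 1001 characters left out ...]
1197357178 [ 0.50889317 -0.311335    0.09      ]
stand ((450.6864318847656, 280.2587585449219), (81.4236068725586, 53.616455078125), 87.33700561523438)
loop_tool [200. 232. 227. 259.] 0.7 [0.57360162 0.17010713 0.05      ]
loop_tool [441. 244. 458. 258.] 0.61 [ 0.56329791 -0.30528766  0.05      ]
ball_tool [457. 306. 476. 314.] 0.59 [ 0.44893069 -0.32233266  0.11      ]
green [ 0.48166889 -0.22331491  0.1       ]
red [ 0.52050826 -0.39021077  0.1       ]
red2 [ 0.44818167 -0.3923163   0.1       ]
probe [174. 423. 233. 450.] 0.92
probe [284. 387. 349. 427.] 0.81
probe [264. 327. 283. 361.] 0.8
probe [243. 296. 263. 340.] 0.77
terminal [281. 191. 300. 224.] 0.73
tube [237. 271. 291. 302.] 0.75
```

Call:
drive_tool(
  deltas=[
    {"jaw": -0.4, "linear": [0, 0, 0], "spin": -6.6},
    {"jaw": -0.4, "linear": [0, 0, 0], "spin": -6.6},
    {"jaw": -0.4, "linear": [0, 0, 0], "spin": -6.6},
    {"jaw": -0.4, "linear": [0, 0, 0], "spin": -6.6},
    {"jaw": -0.4, "linear": [0, 0, 0], "spin": -6.6},
    {"jaw": -0.4, "linear": [0, 0, 0], "spin": -6.6},
    {"jaw": -0.4, "linear": [0, 0, 0], "spin": -6.6},
    {"jaw": -0.4, "linear": [0, 0, 0], "spin": -6.6},
    {"jaw": -0.4, "linear": [0, 0, 0], "spin": -6.6},
    {"jaw": -0.4, "linear": [0.005, -0.03, 0], "spin": 0},
    {"jaw": -0.4, "linear": [0.005, -0.03, 0], "spin": 0},
    {"jaw": -0.4, "linear": [0.005, -0.03, 0], "spin": 0},
  ],
  squeeze=30,
)

```text
time: 2.05
ee_pos: [0.265, 0.3894, 0.2421]
tool_rot: [-0.914, 3.006, -0.0]
contact_force: [0.9, 0.4, 0.1]
width: 0.702
grasp_force: 0.0
```

Call:
drive_tool(
  deltas=[
    {"jaw": -0.4, "linear": [0.005, -0.03, 0]},
    {"jaw": -0.4, "linear": [0.005, -0.03, 0]},
    {"jaw": -0.4, "linear": [0.005, -0.03, 0]},
    {"jaw": -0.4, "linear": [0.005, -0.03, 0]},
    {"jaw": -0.4, "linear": [0.005, -0.03, 0]},
    {"jaw": -0.4, "linear": [0.005, -0.03, 0]},
    {"jaw": -0.4, "linear": [0.005, -0.03, 0]},
    {"jaw": -0.4, "linear": [0.005, -0.03, 0]},
    {"jaw": -0.4, "linear": [0.005, -0.03, 0]},
    {"jaw": -0.4, "linear": [0.005, -0.03, 0]},
    {"jaw": -0.4, "linear": [0.005, -0.03, 0]},
    {"jaw": -0.4, "linear": [0.005, -0.03, 0]},
  ],
)

```text
$.deltas[0]: bad value
```

```bash
cat >> h.py <<'E'
def go(x,y,z,head):
    "needed shift in the tool axes to a TCP target and needed spin to a heading (deg) of tool y"
    from scipy.spatial.transform import Rotation as Ro
    s=bot.state();R=Ro.from_rotvec(s["tool_rot"]).as_matrix();h=np.rad2deg(np.arctan2(R[1,1],R[0,1]))
    d=np.array([x,y,z])-s["ee_pos"];print("t",round(s["time"],2),"pos",s["ee_pos"].round(4),"head",h.round(2),"tilt",R[2].round(4),"j6",s["joints"][5].round(2),"w",round(s["width"],3),"F",s["contact_force"].round(1),s["grasp_force"])
    print("linear mm",(R.T@d*1e3).round(1),"spin",round((h-head+180)%360-180,2))
    a=np.deg2rad(head);Y=np.array([np.cos(a),np.sin(a),0]);X=np.array([-Y[1],Y[0],0]);print("after spin:",(X@d*1e3).round(1),(Y@d*1e3).round(1),(-d[2]*1e3).round(1))
E
python3 -c "
from h import *
go(.503,-.1287,.032,123.7)"
```

```text
t 2.05 pos [0.265  0.3894 0.2421] head 123.84 tilt [-0.e+00 -2.e-04 -1.e+00] j6 0.38 w 0.702 F [0.9 0.4 0.1] 0.0
linear mm [  90.7 -562.8  210.3] spin 0.14
after spin: 89.4 -563.1 210.1
```

Call:
drive_tool(
  deltas=[
    {"jaw": -0.4, "linear": [0.005, -0.03, 0], "spin": 0},
    {"jaw": -0.4, "linear": [0.005, -0.03, 0], "spin": 0},
    {"jaw": -0.4, "linear": [0.005, -0.03, 0], "spin": 0},
    {"jaw": -0.4, "linear": [0.005, -0.03, 0], "spin": 0},
    {"jaw": -0.4, "linear": [0.005, -0.03, 0], "spin": 0},
    {"jaw": -0.4, "linear": [0.005, -0.03, 0], "spin": 0},
    {"jaw": -0.4, "linear": [0.005, -0.03, 0], "spin": 0},
    {"jaw": -0.4, "linear": [0.005, -0.03, 0], "spin": 0},
    {"jaw": -0.4, "linear": [0.005, -0.03, 0], "spin": 0},
    {"jaw": -0.4, "linear": [0.005, -0.03, 0], "spin": 0},
    {"jaw": -0.4, "linear": [0.005, -0.03, 0], "spin": 0},
    {"jaw": -0.4, "linear": [0.005, -0.03, 0], "spin": 0},
  ],
)

```text
time: 3.05
ee_pos: [0.4153, 0.0559, 0.2425]
tool_rot: [-0.911, 3.006, -0.0]
contact_force: [0.6, 0.7, -0.0]
width: 0.698
grasp_force: 0.0
```

Call:
drive_tool(
  deltas=[
    {"jaw": -0.4, "linear": [0.005, -0.033, 0], "spin": 0},
    {"jaw": -0.4, "linear": [0.005, -0.033, 0], "spin": 0},
    {"jaw": -0.4, "linear": [0.005, -0.033, 0], "spin": 0},
    {"jaw": -0.4, "linear": [0.005, -0.033, 0], "spin": 0},
    {"jaw": -0.4, "linear": [0.005, -0.033, 0], "spin": 0},
    {"jaw": -0.4, "linear": [0.005, -0.033, 0], "spin": 0},
    {"jaw": -0.4, "linear": [0, 0, 0.03], "spin": 0},
    {"jaw": -0.4, "linear": [0, 0, 0.03], "spin": 0},
    {"jaw": -0.4, "linear": [0, 0, 0.03], "spin": 0},
    {"jaw": -0.4, "linear": [0, 0, 0.01], "spin": 0},
    {"jaw": -0.4, "linear": [0, 0, 0], "spin": 0},
  ],
)

```text
time: 3.97
ee_pos: [0.4975, -0.1234, 0.1397]
tool_rot: [0.91, -3.001, -0.005]
contact_force: [0.4, 0.9, 0.3]
width: 0.703
grasp_force: 0.0
```

```bash
python3 -c "
from h import *
go(.503,-.1287,.032,123.7)
im=bot.grab_frame('side');cv2.imwrite('pics/c.png',cv2.resize(im[200:380,170:370,::-1],(660,594),interpolation=2))
im=bot.grab_frame('top');cv2.imwrite('pics/ct.png',im[:,:,::-1])
"
```

```text
t 3.97 pos [ 0.4975 -0.1234  0.1397] head 123.74 tilt [ 0.0043  0.0047 -1.    ] j6 -0.83 w 0.703 F [0.4 0.9 0.3] 0.0
linear mm [ -2.1  -8.  107.6] spin 0.04
after spin: -1.7 -7.5 107.7
```

View pics/c.png

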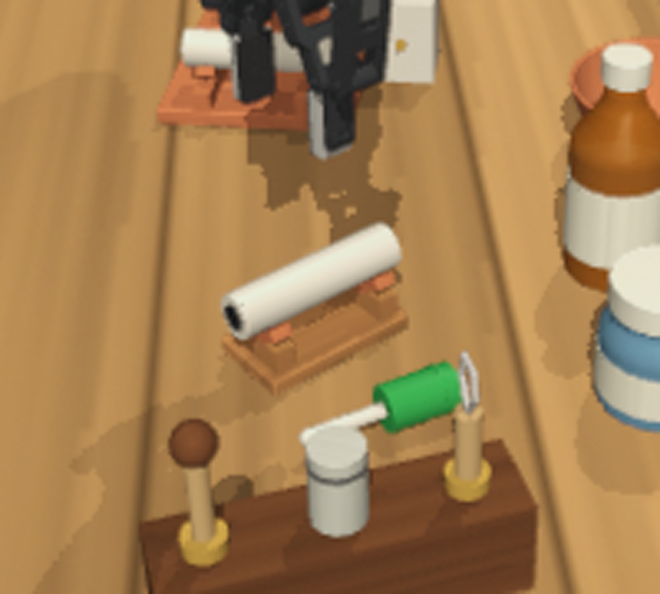

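The grip side is clear. The silver probe is confirmed at crop (337,480), and the green look-alike has toppled, now lying at crop (420,395). I'll work out how close it is before descending.

```bash
python3 -c "
from h import *
for p in((420,395),(305,437),(455,385)):print(ray('side',(170+p[0]/3.3,200+p[1]/3.3),.013).round(3))
im=cv2.imread('pics/ct.png')[:,:,::-1].copy();h=cv2.cvtColor(im,cv2.COLOR_RGB2HSV)
for n,lo,hi in(('g',50,75),('r',0,4)):
  m=((h[...,0]>=lo)&(h[...,0]<=hi)&(h[...,1]>200)&(h[...,2]>100)).astype(np.uint8);N,l,s,c=cv2.connectedComponentsWithStats(m)
  for i in range(1,N):
    if 50<s[i,4]<900 and 380<c[i][0]: print(n,s[i],ray('top',c[i],.013).round(3))
"
```

```text
[ 0.555 -0.197  0.013]
[ 0.497 -0.222  0.013]
[ 0.574 -0.192  0.013]
r [481 228  13  19 194] [ 0.597 -0.391  0.013]
r [506 329  18  21 186] [ 0.386 -0.443  0.013]
```

Call:
drive_tool(
  deltas=[
    {"jaw": -0.4, "linear": [-0.002, -0.0075, 0.03], "spin": 0},
    {"jaw": -0.4, "linear": [0, 0, 0.02], "spin": 0},
    {"jaw": -0.4, "linear": [0, 0, 0], "spin": 0},
    {"jaw": -0.4, "linear": [0, 0, 0], "spin": 0},
  ],
)

```text
time: 4.4
ee_pos: [0.5062, -0.129, 0.0934]
tool_rot: [-0.912, 3.006, -0.0]
contact_force: [0.4, -0.3, 0.8]
width: 0.694
grasp_force: 0.0
```

```bash
python3 -c "
from h import *
go(.503,-.1287,.032,123.7)"
```

```text
t 4.4 pos [ 0.5062 -0.129   0.0934] head 123.76 tilt [-3.e-04 -3.e-04 -1.e+00] j6 -0.84 w 0.694 F [ 0.4 -0.3  0.8] 0.0
linear mm [ 2.5  2.  61.4] spin 0.06
after spin: 2.5 2.0 61.4
```

Call:
drive_tool(
  deltas=[
    {"jaw": -0.1, "linear": [0.0025, 0.002, 0], "spin": 0},
    {"jaw": -0.1, "linear": [0, 0, 0], "spin": 0},
    {"jaw": -0.1, "linear": [0, 0, 0.015], "spin": 0},
    {"jaw": -0.1, "linear": [0, 0, 0.015], "spin": 0},
    {"jaw": -0.1, "linear": [0, 0, 0.015], "spin": 0},
    {"jaw": -0.1, "linear": [0, 0, 0.01], "spin": 0},
    {"jaw": -0.1, "linear": [0, 0, 0.006], "spin": 0},
    {"jaw": -0.1, "linear": [0, 0, 0], "spin": 0},
  ],
)

```text
time: 5.07
ee_pos: [0.5021, -0.1286, 0.0309]
tool_rot: [0.912, -3.006, -0.001]
contact_force: [-0.6, -0.6, 0.4]
width: 0.546
grasp_force: 0.0
```

Call:
drive_tool(
  deltas=[
    {"jaw": 0.3, "linear": [0, 0, 0], "spin": 0},
    {"jaw": 0.6, "linear": [0, 0, 0], "spin": 0},
    {"jaw": 0.6, "linear": [0, 0, 0], "spin": 0},
    {"jaw": 0.6, "linear": [0, 0, 0], "spin": 0},
    {"jaw": 0.6, "linear": [0, 0, 0], "spin": 0},
  ],
  squeeze=25,
)

```text
time: 5.48
ee_pos: [0.503, -0.1285, 0.0322]
tool_rot: [-0.912, 3.005, 0.0]
contact_force: [-1.5, 2.7, 6.4]
width: 0.296
grasp_force: 24.8
```

```bash
python3 -c "
from h import *
go(.503,-.1287,.032,123.7)"
```

```text
t 5.48 pos [ 0.503  -0.1285  0.0322] head 123.76 tilt [-1.3e-03 -2.0e-04 -1.0e+00] j6 -0.84 w 0.296 F [-1.5  2.7  6.4] 24.824527502059937
linear mm [ 0.1 -0.2  0.2] spin 0.06
after spin: 0.1 -0.2 0.2
```

Call:
drive_tool(
  deltas=[
    {"jaw": 0.6, "linear": [0, 0, -0.005], "spin": 0},
    {"jaw": 0.6, "linear": [0, 0, -0.01], "spin": 0},
    {"jaw": 0.6, "linear": [0, 0, -0.02], "spin": 0},
    {"jaw": 0.6, "linear": [0, 0, -0.025], "spin": 0},
    {"jaw": 0.6, "linear": [0, 0, -0.025], "spin": 0},
    {"jaw": 0.6, "linear": [0, 0, -0.015], "spin": 0},
    {"jaw": 0.6, "linear": [-0.01, 0.015, 0], "spin": 0},
    {"jaw": 0.6, "linear": [-0.015, 0.025, 0], "spin": 0},
    {"jaw": 0.6, "linear": [-0.015, 0.025, 0], "spin": 0},
    {"jaw": 0.6, "linear": [-0.015, 0.025, 0], "spin": 0},
    {"jaw": 0.6, "linear": [-0.015, 0.025, 0], "spin": 0},
    {"jaw": 0.6, "linear": [-0.015, 0.025, 0], "spin": 0},
  ],
)

```text
time: 6.48
ee_pos: [0.4956, 0.0358, 0.1322]
tool_rot: [-0.91, 3.006, -0.001]
contact_force: [0.3, 0.5, -1.2]
width: 0.295
grasp_force: 24.8
```

Call:
drive_tool(
  deltas=[
    {"jaw": 0.6, "linear": [-0.015, 0.025, 0], "spin": 0},
    {"jaw": 0.6, "linear": [-0.015, 0.025, 0], "spin": 0},
    {"jaw": 0.6, "linear": [-0.015, 0.025, 0], "spin": 0},
    {"jaw": 0.6, "linear": [-0.01, 0.02, 0], "spin": 0},
    {"jaw": 0.6, "linear": [0, 0, 0], "spin": 6.5},
    {"jaw": 0.6, "linear": [0, 0, 0], "spin": 6.5},
    {"jaw": 0.6, "linear": [0, 0, 0], "spin": 6.5},
    {"jaw": 0.6, "linear": [0, 0, 0], "spin": 6.5},
    {"jaw": 0.6, "linear": [0, 0, 0], "spin": 6.5},
    {"jaw": 0.6, "linear": [0, 0, 0], "spin": 6.5},
    {"jaw": 0.6, "linear": [0, 0, 0], "spin": 6.2},
    {"jaw": 0.6, "linear": [0, 0, 0], "spin": 0},
  ],
)

```text
time: 7.48
ee_pos: [0.4888, 0.1442, 0.132]
tool_rot: [0.317, 3.125, -0.0]
contact_force: [0.9, 0.4, -1.9]
width: 0.294
grasp_force: 24.9
```

```bash
python3 -c "
from h import *
go(.487,.189,.033,78.5)
im=bot.grab_frame('side');a=cv2.resize(im[150:260,180:340,::-1],(640,440),interpolation=2);cv2.imwrite('pics/d.png',a)
"
```

```text
t 7.48 pos [0.4888 0.1442 0.132 ] head 78.43 tilt [-0.0011 -0.     -1.    ] j6 0.49 w 0.294 F [ 0.9  0.4 -1.9] 24.877790808677673
linear mm [10.9 43.5 99. ] spin -0.07
after spin: 10.7 43.5 99.0
```

View pics/d.png

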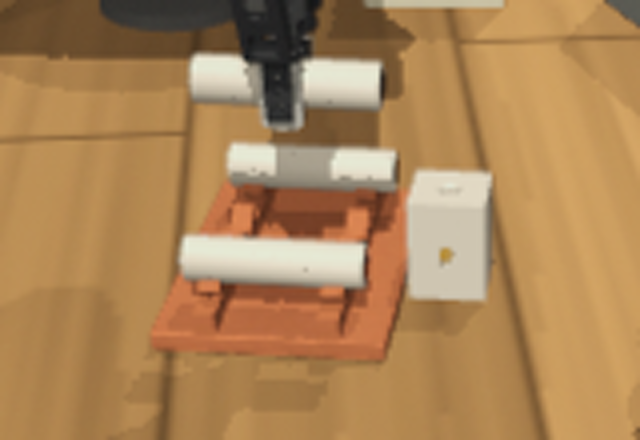

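The tube is held level and roughly centred between the fingers. The middle channel is free, with the terminal block at crop (450,235).

Call:
drive_tool(
  deltas=[
    {"jaw": 0.6, "linear": [0.003, 0.012, 0], "spin": 0},
    {"jaw": 0.6, "linear": [0.004, 0.016, 0], "spin": 0},
    {"jaw": 0.6, "linear": [0.004, 0.0155, 0], "spin": 0},
    {"jaw": 0.6, "linear": [0, 0, 0.015], "spin": 0},
    {"jaw": 0.6, "linear": [0, 0, 0.02], "spin": 0},
    {"jaw": 0.6, "linear": [0, 0, 0.02], "spin": 0},
    {"jaw": 0.6, "linear": [0, 0, 0.012], "spin": 0},
    {"jaw": 0.6, "linear": [0, 0, 0.005], "spin": 0},
    {"jaw": 0.6, "linear": [0, 0, 0], "spin": 0},
    {"jaw": 0.6, "linear": [0, 0, 0], "spin": 0},
  ],
)

```text
time: 8.37
ee_pos: [0.4866, 0.1896, 0.0597]
tool_rot: [0.312, 3.126, 0.0]
contact_force: [0.4, 1.1, 0.3]
width: 0.294
grasp_force: 24.9
```

```bash
python3 -c "
from h import *
go(.487,.189,.033,78.5)
im=bot.grab_frame('side');a=cv2.resize(im[150:260,180:340,::-1],(640,440),interpolation=2);cv2.imwrite('pics/e.png',a)
"
```

```text
t 8.37 pos [0.4866 0.1896 0.0597] head 78.6 tilt [-3.e-04  2.e-04 -1.e+00] j6 0.57 w 0.294 F [0.4 1.1 0.3] 24.906574487686157
linear mm [-0.5 -0.5 26.7] spin 0.1
after spin: -0.5 -0.5 26.7
```

View pics/e.png

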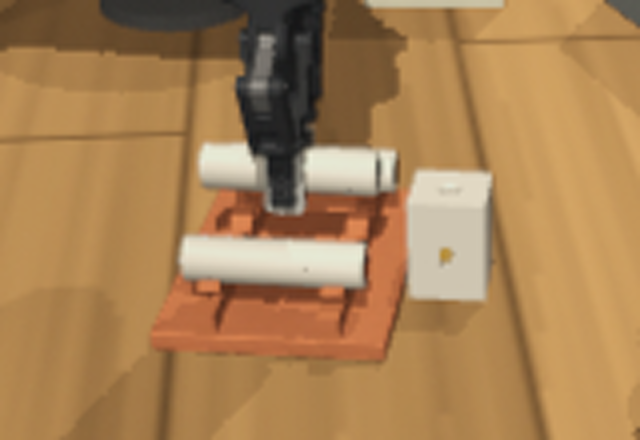

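The tube is over the middle channel at crop (290,168) and parallel to the others. Lowering.

Call:
drive_tool(
  deltas=[
    {"jaw": 0.6, "linear": [0, 0, 0.008], "spin": 0},
    {"jaw": 0.6, "linear": [0, 0, 0.008], "spin": 0},
    {"jaw": 0.6, "linear": [0, 0, 0.004], "spin": 0},
    {"jaw": 0.6, "linear": [0, 0, 0.003], "spin": 0},
    {"jaw": 0.6, "linear": [0, 0, 0.002], "spin": 0},
    {"jaw": 0.6, "linear": [0, 0, 0.001], "spin": 0},
    {"jaw": 0.6, "linear": [0, 0, 0], "spin": 0},
    {"jaw": 0.6, "linear": [0, 0, 0], "spin": 0},
  ],
)

```text
time: 9.08
ee_pos: [0.4865, 0.1892, 0.0333]
tool_rot: [0.314, 3.126, 0.0]
contact_force: [1.1, -0.1, -1.0]
width: 0.293
grasp_force: 24.9
```

Call:
drive_tool(
  deltas=[
    {"jaw": 0.6, "linear": [0, 0, 0.0005], "spin": 0},
    {"jaw": 0.6, "linear": [0, 0, 0.0005], "spin": 0},
    {"jaw": 0.6, "linear": [0, 0, 0.0005], "spin": 0},
    {"jaw": 0.6, "linear": [0, 0, 0], "spin": 0},
    {"jaw": 0.6, "linear": [0, 0, 0], "spin": 0},
  ],
)

```text
time: 9.5
ee_pos: [0.4867, 0.1895, 0.0323]
tool_rot: [0.313, 3.125, 0.001]
contact_force: [-0.6, 0.0, 4.6]
width: 0.295
grasp_force: 25.3
```

Call:
drive_tool(
  deltas=[
    {"jaw": 0.42, "linear": [0, 0, 0], "spin": 0},
    {"jaw": 0.38, "linear": [0, 0, 0], "spin": 0},
    {"jaw": 0.34, "linear": [0, 0, 0], "spin": 0},
    {"jaw": 0.3, "linear": [0, 0, 0], "spin": 0},
    {"jaw": 0.25, "linear": [0, 0, 0], "spin": 0},
    {"jaw": 0.2, "linear": [0, 0, 0], "spin": 0},
    {"jaw": 0.13, "linear": [0, 0, 0], "spin": 0},
    {"jaw": 0.06, "linear": [0, 0, 0], "spin": 0},
    {"jaw": 0.06, "linear": [0, 0, 0], "spin": 0},
    {"jaw": 0.06, "linear": [0, 0, 0], "spin": 0},
  ],
)

```text
time: 10.33
ee_pos: [0.4863, 0.1892, 0.0318]
tool_rot: [-0.314, -3.126, 0.0]
contact_force: [0.7, -0.2, -0.2]
width: 0.471
grasp_force: 0.0
```

Call:
drive_tool(
  deltas=[
    {"jaw": 0.06, "linear": [0, 0, -0.005], "spin": 0},
    {"jaw": 0.06, "linear": [0, 0, -0.01], "spin": 0},
    {"jaw": 0.06, "linear": [0, 0, -0.02], "spin": 0},
    {"jaw": 0.06, "linear": [0, 0, -0.03], "spin": 0},
    {"jaw": 0.06, "linear": [0, 0, -0.03], "spin": 0},
    {"jaw": 0.06, "linear": [0, 0, -0.02], "spin": 0},
    {"jaw": 0.06, "linear": [0, 0, 0], "spin": -6.2},
    {"jaw": 0.06, "linear": [0, 0, 0], "spin": -6.2},
    {"jaw": 0.06, "linear": [0, 0, 0], "spin": -6.2},
    {"jaw": 0.06, "linear": [0, 0, 0], "spin": -6.2},
  ],
)

```text
time: 11.17
ee_pos: [0.4866, 0.1893, 0.1482]
tool_rot: [-0.373, 3.118, 0.001]
contact_force: [-0.7, -0.5, -0.4]
width: 0.47
grasp_force: 0.0
```

```bash
python3 -c "
from h import *
go(.509,-.3113,.2,103.5)
im=bot.grab_frame('side');a=cv2.resize(im[180:420,180:500,::-1],(800,600),interpolation=2);cv2.imwrite('pics/f.png',a)
"
```

```text
t 11.17 pos [0.4866 0.1893 0.1482] head 103.65 tilt [-1.7e-03  2.0e-04 -1.0e+00] j6 0.13 w 0.47 F [-0.7 -0.5 -0.4] 0.0
linear mm [  96.3 -491.8  -52. ] spin 0.15
after spin: 95.1 -492.0 -51.8
```

View pics/f.png

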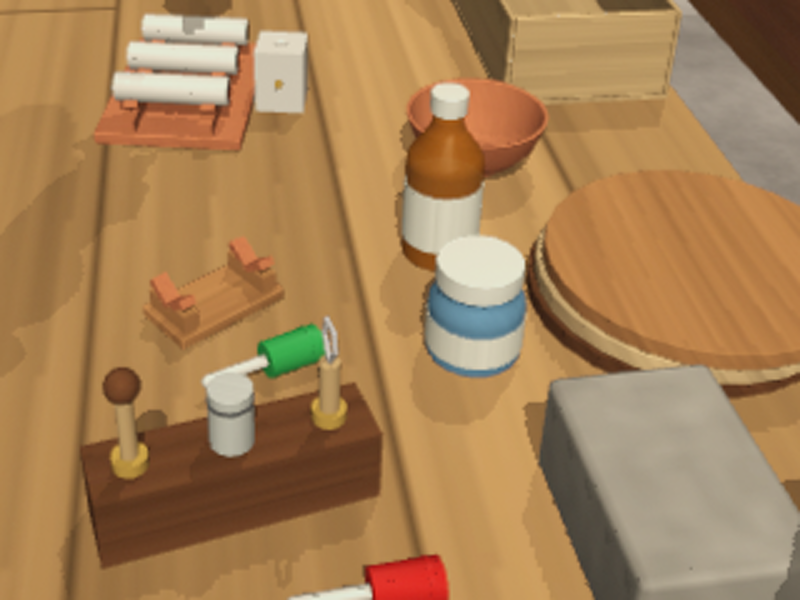

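The tube lies in the middle channel at crop (182,58), parallel to its neighbours, and nothing else has moved. Next is the probe at crop (231,415).

Call:
drive_tool(
  deltas=[
    {"jaw": -0.1, "linear": [0.003, -0.015, -0.02], "spin": 0},
    {"jaw": -0.1, "linear": [0.006, -0.031, -0.02], "spin": 0},
    {"jaw": -0.1, "linear": [0.006, -0.031, -0.012], "spin": 0},
    {"jaw": -0.1, "linear": [0.006, -0.031, 0], "spin": 0},
    {"jaw": -0.1, "linear": [0.006, -0.031, 0], "spin": 0},
    {"jaw": -0.1, "linear": [0.006, -0.031, 0], "spin": 0},
    {"jaw": -0.1, "linear": [0.006, -0.031, 0], "spin": 0},
    {"jaw": -0.1, "linear": [0.006, -0.031, 0], "spin": 0},
    {"jaw": -0.1, "linear": [0.006, -0.031, 0], "spin": 0},
    {"jaw": -0.1, "linear": [0.006, -0.031, 0], "spin": 0},
    {"jaw": -0.1, "linear": [0.006, -0.031, 0], "spin": 0},
    {"jaw": -0.1, "linear": [0.006, -0.031, 0], "spin": 0},
  ],
)

```text
time: 12.22
ee_pos: [0.5012, -0.1747, 0.1997]
tool_rot: [-0.361, 3.12, -0.001]
contact_force: [0.4, -0.0, 0.2]
width: 0.553
grasp_force: 0.0
```

Call:
drive_tool(
  deltas=[
    {"jaw": -0.1, "linear": [0.006, -0.031, 0], "spin": 0},
    {"jaw": -0.1, "linear": [0.006, -0.031, 0], "spin": 0},
    {"jaw": -0.1, "linear": [0.006, -0.031, 0], "spin": 0},
    {"jaw": -0.1, "linear": [0.006, -0.023, 0], "spin": 0},
    {"jaw": -0.1, "linear": [0, -0.01, 0], "spin": 0},
    {"jaw": -0.1, "linear": [0, 0, 0], "spin": 0},
    {"jaw": -0.1, "linear": [0, 0, 0], "spin": 0},
  ],
)

```text
time: 12.8
ee_pos: [0.5069, -0.3009, 0.199]
tool_rot: [-0.363, 3.121, 0.001]
contact_force: [-0.9, 0.3, -0.1]
width: 0.548
grasp_force: 0.0
```

```bash
python3 -c "
from h import *
go(.509,-.3113,.068,103.5)
"
```

```text
t 12.8 pos [ 0.5069 -0.3009  0.199 ] head 103.26 tilt [-2.e-04  9.e-04 -1.e+00] j6 -0.77 w 0.548 F [-0.9  0.3 -0.1] 0.0
linear mm [  0.4 -10.8 131. ] spin -0.24
after spin: 0.4 -10.6 131.0
```

Call:
drive_tool(
  deltas=[
    {"jaw": -0.1, "linear": [0.0005, -0.0106, 0], "spin": 0},
    {"jaw": -0.1, "linear": [0, 0, 0.02], "spin": 0},
    {"jaw": -0.1, "linear": [0, 0, 0.03], "spin": 0},
    {"jaw": -0.1, "linear": [0, 0, 0.025], "spin": 0},
    {"jaw": -0.1, "linear": [0, 0, 0.01], "spin": 0},
    {"jaw": -0.1, "linear": [0, 0, 0], "spin": 0},
    {"jaw": -0.1, "linear": [0, 0, 0], "spin": 0},
  ],
)

```text
time: 13.38
ee_pos: [0.5092, -0.3111, 0.1141]
tool_rot: [0.366, -3.12, -0.001]
contact_force: [0.0, -0.3, 1.1]
width: 0.551
grasp_force: 0.0
```

```bash
python3 -c "
from h import *
go(.509,-.3113,.068,103.5)
im=bot.grab_frame('side');a=cv2.resize(im[270:420,190:350,::-1],(640,600),interpolation=2);cv2.imwrite('pics/g.png',a)
"
```

```text
t 13.38 pos [ 0.5092 -0.3111  0.1141] head 103.39 tilt [ 4.e-04  5.e-04 -1.e+00] j6 -0.78 w 0.551 F [ 0.  -0.3  1.1] 0.0
linear mm [ 0.2 -0.2 46.1] spin -0.11
after spin: 0.2 -0.2 46.1
```

View pics/g.png

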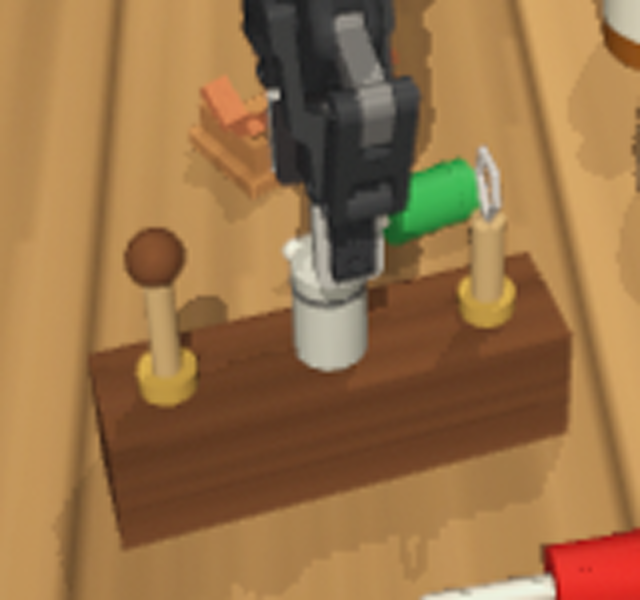

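The fingers straddle the silver head at crop (330,310), and both neighbouring tools are clear.

Call:
drive_tool(
  deltas=[
    {"jaw": -0.1, "linear": [0, 0, 0.012], "spin": 0},
    {"jaw": -0.1, "linear": [0, 0, 0.015], "spin": 0},
    {"jaw": -0.1, "linear": [0, 0, 0.012], "spin": 0},
    {"jaw": -0.1, "linear": [0, 0, 0.006], "spin": 0},
    {"jaw": -0.1, "linear": [0, 0, 0], "spin": 0},
    {"jaw": 0.2, "linear": [0, 0, 0], "spin": 0},
    {"jaw": 0.4, "linear": [0, 0, 0], "spin": 0},
    {"jaw": 0.6, "linear": [0, 0, 0], "spin": 0},
    {"jaw": 0.6, "linear": [0, 0, 0], "spin": 0},
    {"jaw": 0.6, "linear": [0, 0, 0], "spin": 0},
    {"jaw": 0.6, "linear": [0, 0, 0], "spin": 0},
  ],
  squeeze=35,
)

```text
time: 14.35
ee_pos: [0.51, -0.3121, 0.0703]
tool_rot: [-0.365, 3.118, -0.002]
contact_force: [-0.7, 0.5, 5.9]
width: 0.295
grasp_force: 34.5
```

```bash
python3 -c "
from h import *
go(.509,-.3113,.068,103.5)
"
```

```text
t 14.35 pos [ 0.51   -0.3121  0.0703] head 103.35 tilt [-0.0021 -0.0016 -1.    ] j6 -0.78 w 0.295 F [-0.7  0.5  5.9] 34.524412751197815
linear mm [0.8 1.  2.3] spin -0.15
after spin: 0.8 1.0 2.3
```

Call:
drive_tool(
  deltas=[
    {"jaw": 0.6, "linear": [0, 0, -0.004], "spin": 0},
    {"jaw": 0.6, "linear": [0, 0, -0.01], "spin": 0},
    {"jaw": 0.6, "linear": [0, 0, -0.02], "spin": 0},
    {"jaw": 0.6, "linear": [0, 0, -0.025], "spin": 0},
    {"jaw": 0.6, "linear": [0, 0, -0.025], "spin": 0},
    {"jaw": 0.6, "linear": [0, 0, -0.02], "spin": 0},
    {"jaw": 0.6, "linear": [0, 0, -0.016], "spin": 0},
    {"jaw": 0.6, "linear": [-0.005, 0.012, 0], "spin": 0},
    {"jaw": 0.6, "linear": [-0.01, 0.025, 0], "spin": 0},
    {"jaw": 0.6, "linear": [-0.01, 0.025, 0], "spin": 0},
    {"jaw": 0.6, "linear": [-0.01, 0.025, 0], "spin": 0},
    {"jaw": 0.6, "linear": [-0.01, 0.025, 0], "spin": 0},
  ],
)

```text
time: 15.35
ee_pos: [0.5261, -0.1902, 0.1878]
tool_rot: [0.364, -3.119, -0.002]
contact_force: [-0.2, -0.2, -1.2]
width: 0.29
grasp_force: 35.0
```

Call:
drive_tool(
  deltas=[
    {"jaw": 0.6, "linear": [-0.01, 0.025, 0], "spin": 0},
    {"jaw": 0.6, "linear": [-0.01, 0.025, 0], "spin": 0},
    {"jaw": 0.6, "linear": [-0.01, 0.025, 0], "spin": 0},
    {"jaw": 0.6, "linear": [-0.01, 0.025, 0], "spin": 0},
    {"jaw": 0.6, "linear": [-0.01, 0.025, 0], "spin": 0},
    {"jaw": 0.6, "linear": [-0.01, 0.025, 0], "spin": 0},
    {"jaw": 0.6, "linear": [-0.01, 0.025, 0], "spin": 0},
    {"jaw": 0.6, "linear": [-0.01, 0.025, 0], "spin": 0},
    {"jaw": 0.6, "linear": [-0.01, 0.025, 0], "spin": 0},
    {"jaw": 0.6, "linear": [-0.01, 0.025, 0], "spin": 0},
    {"jaw": 0.6, "linear": [-0.01, 0.025, 0], "spin": 0},
    {"jaw": 0.6, "linear": [-0.01, 0.025, 0], "spin": 0},
  ],
)

```text
time: 16.35
ee_pos: [0.5732, 0.1292, 0.1878]
tool_rot: [0.366, -3.118, 0.0]
contact_force: [0.2, 0.2, -0.7]
width: 0.293
grasp_force: 35.0
```

```bash
python3 -c "
from h import *
go(.5755,.171,.15,103.5)
"
```

```text
t 16.35 pos [0.5732 0.1292 0.1878] head 103.37 tilt [ 2.e-03  2.e-04 -1.e+00] j6 -0.01 w 0.293 F [ 0.2  0.2 -0.7] 35.0065541267395
linear mm [-12.   40.1  37.8] spin -0.13
after spin: -12.0 40.1 37.8
```

Call:
drive_tool(
  deltas=[
    {"jaw": 0.6, "linear": [-0.006, 0.02, 0], "spin": 0},
    {"jaw": 0.6, "linear": [-0.006, 0.02, 0], "spin": 0},
    {"jaw": 0.6, "linear": [0, 0, 0.015], "spin": 0},
    {"jaw": 0.6, "linear": [0, 0, 0.02], "spin": 0},
    {"jaw": 0.6, "linear": [0, 0, 0.015], "spin": 0},
    {"jaw": 0.6, "linear": [0, 0, 0.005], "spin": 0},
    {"jaw": 0.6, "linear": [0, 0, 0], "spin": 0},
    {"jaw": 0.6, "linear": [0, 0, 0], "spin": 0},
    {"jaw": 0.6, "linear": [0, 0, 0], "spin": 0},
  ],
)

```text
time: 17.1
ee_pos: [0.5774, 0.1692, 0.1347]
tool_rot: [-0.365, 3.119, 0.0]
contact_force: [0.3, -1.6, -0.7]
width: 0.287
grasp_force: 35.0
```

Run:
```python
from h import *
go(.5755,.171,.15,103.5)
im=bot.grab_frame('side');cv2.imwrite('pics/s1.png',im[:,:,::-1])
tp=bot.grab_frame('top')
a=cv2.resize(im[150:240,245:335,::-1],(400,400),interpolation=2);b=cv2.resize(tp[215:275,180:240,::-1],(400,400),interpolation=2)
cv2.imwrite('pics/i.png',np.hstack([a,b]))
# hole in the start picture of side (unobstructed) and expected pixels
s0=cv2.imread('pics/side0.png').min(2).astype(int)
u,v=proj('side',(.5755,.171,.06));print("hole expected",u,v);print(s0[int(v)-4:int(v)+5,int(u)-8:int(u)+9])
print("probe tip expected",proj('side',(.5755,.171,.066)),proj('side',(.5755,.171,.111)),proj('side',(.5755,.171,.151)))
```

```text
t 17.1 pos [0.5774 0.1692 0.1347] head 103.34 tilt [-1.3e-03  1.0e-04 -1.0e+00] j6 0.05 w 0.287 F [ 0.3 -1.6 -0.7] 35.01975774765015
linear mm [  1.4   2.2 -15.3] spin -0.16
after spin: 1.4 2.2 -15.3
hole expected 291.3116024597484 196.14580823598106
[[ 89 128 137 137 139 136 123 123 122 123 122 119 111 112 110 109 104]
 [116 176 190 191 190 191 190 191 191 190 190 187 173 174 173 173 172]
 [137 191 191 191 190 190 190 190 190 190 191 191 191 191 190 191 191]
 [147 190 191 191 191 190 191 191 194 196 194 192 191 191 191 190 191]
 [177 190 191 191 191 190 188 191 201 207 198 189 187 191 191 190 190]
 [190 191 191 190 191 189 181 170 178 174 175 167 180 191 190 190 190]
 [190 191 190 191 190 191 187 174 178 180 181 178 191 190 191 190 191]
 [190 191 190 191 190 191 190 191 190 191 190 191 190 191 190 190 191]
 [188 188 188 188 189 189 189 188 189 190 190 190 190 190 190 191 190]]
probe tip expected [291.2767219  193.75802128] [291.00835554 175.38670536] [290.75931796 158.3385632 ]
```

View pics/i.png

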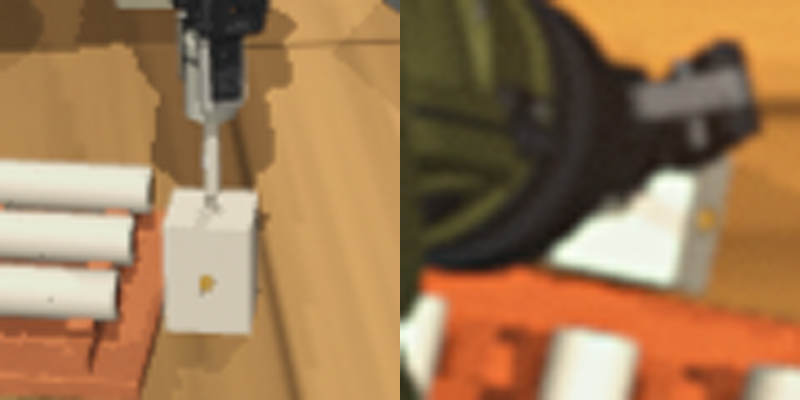

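```bash
cat > m.py <<'E'
from h import *
P=[];U=[]
for i in range(8):
    im=bot.grab_frame('side').astype(float);P.append(bot.state()["ee_pos"]);U.append(im)
P=np.array(P);p=P.mean(0);print("ee",p.round(5),P.std(0).round(5),"F",bot.state()["contact_force"].round(1))
g=np.mean(U,0);np.save("g.npy",g);g=g.mean(2)
print(g[174:200,284:300].round().astype(int))
for z in(.066,.09,.111): print(z,proj('side',(p[0],p[1],z)).round(2))
E
python3 m.py
```

```text
ee [0.57731 0.16899 0.13438] [2.3e-04 6.0e-05 3.3e-04] F [-0.9 -0.2 -1. ]
[[ 94  94 107 142 158 162 134 157 155 120 120 119 117 112 102 101]
 [ 94  93 106 141 159 164 140 135 139 125 123 119 111 100  85  93]
 [ 93  94  99 123 152 164 157 129 130 127 123 117 106  89  76  90]
 [ 93  94  93  94 106 132 144 130 134 129 117 105  83  66  72  87]
 [ 93  94  93  93  92  90 100 131 141 133 101  91  80  68  69  84]
 [ 92  94  93  93  92  89 102 135 143 134 102  91  83  69  65  81]
 [ 92  94  94  93  92  90 102 139 156 145 102  92  86  71  63  77]
 [ 91  94  93  93  92  91 106 156 192 177 105  92  89  75  65  74]
 [ 90  93  93  93  92  91 115 170 192 178 114  93  89  77  66  70]
 [ 89  93  93  93  92  91 116 171 192 178 115  93  90  80  68  66]
 [ 88  92  93  93  92  92 116 171 191 178 116  93  91  83  69  63]
 [ 88  92  93  93  92  91 115 170 191 178 116  93  91  86  72  63]
 [ 87  91  93  93  92  92 114 167 191 177 116  93  92  88  74  64]
 [ 87  90  93  93  92  92 115 169 191 177 116  94  92  89  78  65]
 [ 86  90  93  93  92  92 115 168 191 177 116  93  92  89  80  67]
 [ 85  89  92  93  92  92 114 168 191 177 116  93  92  90  84  69]
 [ 94  88  92  92  92  92 114 167 190 177 116  92  93  91  86  72]
 [127 103 101 102 100  92 115 168 190 176 116  92  93  91  87  76]
 [165 165 158 159 156 143 148 170 191 178 134 129 129 129 127 122]
 [203 213 214 214 213 213 207 179 185 180 178 196 196 196 195 194]
 [213 213 213 213 214 213 207 167 147 160 202 214 214 213 214 214]
 [213 213 214 213 213 214 206 161 154 170 208 213 214 213 213 213]
 [213 213 213 213 213 212 207 184 159 159 184 210 214 214 214 214]
 [213 214 213 214 212 203 192 195 170 169 190 203 214 214 214 214]
 [214 213 214 214 213 208 191 190 197 204 200 214 214 214 213 213]
 [214 214 214 214 211 201 195 196 203 214 214 214 214 214 214 214]]
0.066 [292.14 194.11]
0.09 [292.01 184.41]
0.111 [291.9  175.72]
```

The side picture shows the sheath (column 292.0) directly above the hole (column about 292.0), so only the depth direction is uncertain. I'll go down gently with the force reading watched.

Call:
drive_tool(
  deltas=[
    {"jaw": 0.6, "linear": [0, 0.001, 0.003], "spin": 0},
    {"jaw": 0.6, "linear": [0, 0, 0.003], "spin": 0},
    {"jaw": 0.6, "linear": [0, 0, 0.003], "spin": 0},
    {"jaw": 0.6, "linear": [0, 0, 0.002], "spin": 0},
    {"jaw": 0.6, "linear": [0, 0, 0.002], "spin": 0},
    {"jaw": 0.6, "linear": [0, 0, 0], "spin": 0},
    {"jaw": 0.6, "linear": [0, 0, 0], "spin": 0},
  ],
)

```text
time: 18.18
ee_pos: [0.5767, 0.1704, 0.1205]
tool_rot: [0.365, -3.12, -0.001]
contact_force: [0.6, 1.8, -3.1]
width: 0.295
grasp_force: 34.9
```

Call:
drive_tool(
  deltas=[
    {"jaw": 0.6, "linear": [0, 0, 0.002], "spin": 0},
    {"jaw": 0.6, "linear": [0, 0, 0.002], "spin": 0},
    {"jaw": 0.6, "linear": [0, 0, 0.002], "spin": 0},
    {"jaw": 0.6, "linear": [0, 0, 0], "spin": 0},
    {"jaw": 0.6, "linear": [0, 0, 0], "spin": 0},
  ],
)

```text
time: 18.6
ee_pos: [0.5768, 0.1704, 0.1147]
tool_rot: [-0.365, 3.12, 0.001]
contact_force: [-0.1, 3.6, -0.9]
width: 0.293
grasp_force: 35.1
```

```bash
python3 m.py
```

```text
ee [0.57676 0.17031 0.1147 ] [3.e-05 2.e-05 1.e-05] F [ 0.4  5.2 -2.7]
[[ 98  99  88 144 147 110 147 153  54  37  38  38  41  50  66 101]
 [ 96  94  88 145 147 111 146 153  61  46  50  50  50  50  65 100]
 [ 93  90  92 145 147 111 147 154  66  47  49  48  48  49  77 120]
 [ 93  94 106 146 148 111 146 154  64  49  48  38  43  45  70 109]
 [ 93  94 106 146 148 111 147 154  64  47  49  40  49  45  71 114]
 [ 93  94 107 146 148 113 147 154  66  46  51  46  42  40  80 132]
 [ 92  94 108 146 150 122 147 154  69  44  50  53  59  61  93 133]
 [ 91  94 108 146 153 140 150 156  92  81  91  94 105 107 120 128]
 [ 90  93 107 146 160 167 156 155 126 122 125 121 118 112  86  70]
 [ 89  92 106 143 160 172 168 140 141 129 140 126 109  96  71  66]
 [ 89  92  99 124 153 168 164 132 129 129 134 115 105  90  69  63]
 [ 88  92  93  94 110 143 146 141 134 138 154 102  91  86  72  63]
 [ 87  91  93  93  92  89  94 136 142 130  94  94  92  88  75  64]
 [ 87  91  93  93  92  88  93 136 142 130  94  94  92  89  78  66]
 [ 86  90  93  93  92  90 102 143 142 130  95  93  92  89  80  67]
 [ 85  89  92  92  92  92 119 166 156 142  98  93  93  90  84  69]
 [ 85  89  92  93  93  92 122 180 191 173  98  92  93  91  86  73]
 [ 95  98 100  96  95  92 122 179 191 173  99  93  93  91  87  76]
 [147 158 156 142 119 112 132 180 191 173 108 106 107 106 109 122]
 [200 214 213 203 172 168 159 179 191 175 135 148 164 164 172 195]
 [214 214 214 214 214 207 172 179 191 176 150 184 214 214 214 214]
 [214 214 214 214 214 214 207 178 191 179 179 214 214 214 214 214]
 [214 214 214 214 213 212 205 178 191 175 159 211 214 214 214 214]
 [214 214 214 214 212 203 185 180 191 176 158 203 214 214 214 214]
 [210 210 210 210 210 205 181 188 194 193 192 214 214 214 214 214]
 [195 195 195 195 195 195 195 195 200 214 214 214 214 214 214 214]]
0.066 [291.86 193.87]
0.09 [291.72 184.17]
0.111 [291.6  175.49]
```

The tip has entered the hole: no upward force, and the hole shows on both sides of the sheath. A side force of +5 N in y means the true centre lies farther along +y.

Call:
drive_tool(
  deltas=[
    {"jaw": 0.6, "linear": [0, 0.001, 0], "spin": 0},
    {"jaw": 0.6, "linear": [0, 0, 0.002], "spin": 0},
    {"jaw": 0.6, "linear": [0, 0, 0.003], "spin": 0},
    {"jaw": 0.6, "linear": [0, 0, 0], "spin": 0},
    {"jaw": 0.6, "linear": [0, 0, 0], "spin": 0},
    {"jaw": 0.6, "linear": [0, 0, 0], "spin": 0},
  ],
)

```text
time: 19.5
ee_pos: [0.5764, 0.1706, 0.1095]
tool_rot: [0.365, -3.12, 0.001]
contact_force: [1.6, 1.6, -2.2]
width: 0.294
grasp_force: 35.1
```

```bash
python3 -c "
from h import *
for i in range(4): bot.grab_frame('top');s=bot.state();print(s['ee_pos'].round(4),s['contact_force'].round(1),s['ft_torque'].round(2))"
```

```text
[0.5764 0.1706 0.1095] [ 2.1  1.8 -2.4] [ 0.43 -0.37 -0.01]
[0.5764 0.1706 0.1096] [ 0.9  1.4 -2.9] [ 0.41 -0.31  0.05]
[0.5765 0.1706 0.1096] [ 2.1  2.1 -1.7] [ 0.36 -0.32 -0.  ]
[0.5764 0.1707 0.1096] [ 0.2  1.3 -2.1] [ 0.35 -0.3  -0.01]
```

Call:
drive_tool(
  deltas=[
    {"jaw": 0.6, "linear": [-0.0003, 0.0004, 0.002], "spin": 0},
    {"jaw": 0.6, "linear": [0, 0, 0.003], "spin": 0},
    {"jaw": 0.6, "linear": [0, 0, 0.003], "spin": 0},
    {"jaw": 0.6, "linear": [0, 0, 0.003], "spin": 0},
    {"jaw": 0.6, "linear": [0, 0, 0.003], "spin": 0},
    {"jaw": 0.6, "linear": [0, 0, 0], "spin": 0},
    {"jaw": 0.6, "linear": [0, 0, 0], "spin": 0},
  ],
)

```text
time: 20.28
ee_pos: [0.5763, 0.1712, 0.0954]
tool_rot: [0.365, -3.119, 0.0]
contact_force: [-0.3, 1.5, -0.5]
width: 0.289
grasp_force: 35.1
```

Call:
drive_tool(
  deltas=[
    {"jaw": 0.6, "linear": [0, 0, 0.003], "spin": 0},
    {"jaw": 0.6, "linear": [0, 0, 0.003], "spin": 0},
    {"jaw": 0.6, "linear": [0, 0, 0.003], "spin": 0},
    {"jaw": 0.6, "linear": [0, 0, 0.003], "spin": 0},
    {"jaw": 0.6, "linear": [0, 0, 0.001], "spin": 0},
    {"jaw": 0.6, "linear": [0, 0, 0], "spin": 0},
    {"jaw": 0.6, "linear": [0, 0, 0], "spin": 0},
  ],
)

```text
time: 20.87
ee_pos: [0.5766, 0.1713, 0.0827]
tool_rot: [0.365, -3.12, 0.0]
contact_force: [-0.2, -0.2, -0.4]
width: 0.295
grasp_force: 35.1
```

Call:
drive_tool(
  deltas=[
    {"jaw": 0.6, "linear": [0, 0, 0.001], "spin": 0},
    {"jaw": 0.6, "linear": [0, 0, 0.001], "spin": 0},
    {"jaw": 0.6, "linear": [0, 0, 0.001], "spin": 0},
    {"jaw": 0.6, "linear": [0, 0, 0.001], "spin": 0},
    {"jaw": 0.6, "linear": [0, 0, 0], "spin": 0},
    {"jaw": 0.6, "linear": [0, 0, 0], "spin": 0},
  ],
)

```text
time: 21.37
ee_pos: [0.5768, 0.1714, 0.0803]
tool_rot: [-0.365, 3.119, 0.0]
contact_force: [-2.9, -0.5, 7.3]
width: 0.293
grasp_force: 36.0
```

Shoulder contact is at TCP z = 0.0803, exactly 10 mm above the grasp height as expected. Releasing.

Call:
drive_tool(
  deltas=[
    {"jaw": 0.4, "linear": [0, 0, 0], "spin": 0},
    {"jaw": 0.3, "linear": [0, 0, 0], "spin": 0},
    {"jaw": 0.2, "linear": [0, 0, 0], "spin": 0},
    {"jaw": 0.1, "linear": [0, 0, 0], "spin": 0},
    {"jaw": -0.1, "linear": [0, 0, 0], "spin": 0},
    {"jaw": -0.1, "linear": [0, 0, 0], "spin": 0},
    {"jaw": -0.1, "linear": [0, 0, 0], "spin": 0},
    {"jaw": -0.1, "linear": [0, 0, -0.01], "spin": 0},
    {"jaw": -0.1, "linear": [0, 0, -0.02], "spin": 0},
    {"jaw": -0.1, "linear": [0, 0, -0.03], "spin": 0},
    {"jaw": -0.1, "linear": [0, 0, -0.03], "spin": 0},
    {"jaw": -0.1, "linear": [0, 0, -0.03], "spin": 0},
  ],
)

```text
time: 22.37
ee_pos: [0.5764, 0.1713, 0.2006]
tool_rot: [0.365, -3.12, 0.0]
contact_force: [-0.1, -0.6, -0.8]
width: 0.551
grasp_force: 0.0
```

Call:
drive_tool(
  deltas=[
    {"jaw": -0.1, "linear": [0.03, 0, 0], "spin": 0},
    {"jaw": -0.1, "linear": [0.03, 0, 0], "spin": 0},
    {"jaw": -0.1, "linear": [0.03, 0, 0], "spin": 0},
    {"jaw": -0.1, "linear": [0.03, 0, 0], "spin": 0},
    {"jaw": -0.1, "linear": [0.03, 0, 0], "spin": 0},
    {"jaw": -0.1, "linear": [0, 0, 0], "spin": 0},
    {"jaw": -0.1, "linear": [0, 0, 0], "spin": 0},
    {"jaw": -0.1, "linear": [0, 0, 0], "spin": 0},
  ],
)

```text
time: 23.03
ee_pos: [0.4318, 0.1371, 0.1998]
tool_rot: [-0.365, 3.118, 0.001]
contact_force: [1.3, 0.6, 1.0]
width: 0.547
grasp_force: 0.0
```

Run:
```python
from h import *
print(bot.state()["time"],bot.state()["contact_force"])
im=bot.grab_frame('side');tp=bot.grab_frame('top')
a=cv2.resize(im[140:250,200:340,::-1],(400,314),interpolation=2);b=cv2.resize(tp[205:345,145:285,::-1],(400,400),interpolation=2)
o=np.zeros((400,800,3),np.uint8);o[:314,:400]=a;o[:,400:]=b;cv2.imwrite('pics/j.png',o)
```

```text
23.0333 [1.31367085 0.57160369 0.96750058]
```

View pics/j.png

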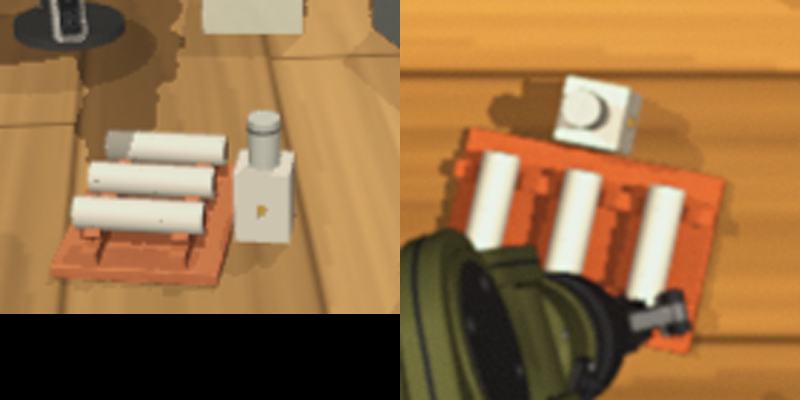

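The probe is upright with its shoulder on the block at crop (264,145). The middle tube at crop (151,180) is centred between its neighbours, and the arm is clear. Handing in.

```bash
python3 -c "
from workcell import bot
print(bot.finish_job())"
```

```text
the job is handed in; nothing more can be done
None
```

I laid the tube in the setter's middle channel and pushed the probe home in the terminal block. Both were released, and I handed the job in at about 23 s; no verdict came back. The green look-alike, and apparently the red ones too, toppled without my touching them; I saw no other objects move, though I did not re-measure them.

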